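Snap the stamp head onto its stud and keep it pressed

TASK

Lift the red stamp head out of the open mould and press it, face up, onto the snap stud of the sprung assembly block until it clicks and its rim sits flush on the wooden flange. After the click go on pressing with the fingers so that the flange stays pushed part way down on its spring, clearly down but not hard on its stop, and finish while still pressing and holding it like that. Leave the green head in the mould and everything else on the table where it is.

Things in the scene. Friction and masses are not known exactly. Their poses are not given: they have to be found in the camera images.
- red_head: Red plastic stamp head to be fitted: round cap, 42 mm diameter, 24 mm high, about 40 g, closed on top (black five-ray relief), open underneath: lip 5 mm high with a 26 mm opening at the rim, above it a 32 mm bore, 19 mm deep in all. Origin: centre of its underside; z up. Starts in one of the mould's two cavities, rim down, its top 14 mm standing out. Yaw is free.
- green_head: Green stamp head of the same shape and size with an eight-ray relief, in the other cavity of the mould; it stays there.
- mould: Aluminium mould plate fixed to the table, 72 mm (its x) by 144 mm (its y) by 24 mm high, left of the sticker racks. Two round cavities, 46 mm in diameter and 10 mm deep, centred on its y axis at y = -35 mm and +35 mm. Origin: centre of its underside; z up.
- block: Grey assembly block fixed to the table, 96 x 96 x 26 mm with a steel collar (62 mm diameter, top at 29 mm). The stud with its flange stands over its middle. Origin: centre of its underside; z up. To its right, from y = -0.23 outwards, stands a wooden tray with goods up to 160 mm high.
- seat (a point): Centre of the top face of the wooden flange (50 mm wide); moves with the spring, 49 mm above the table at rest. White stud on it: 23 mm thick, 17.5 mm high, top tapering to 15 mm, 4 sprung balls 8 mm up. The head's lip meets the balls with its underside 11 mm above this face and gives way at 7 to 10 N, 9 mm above it: a click, the force drops. Home = underside on this face.
- stud (a joint): Travel of flange and stud downwards on their spring, in m: 0 = up (at rest), 0.010 = hard on the stop. Moves from about 2 N, then 1.5 N more per mm (about 9 N at 5 mm, 17 N at the stop). It also sinks while the head is pushed over the balls and springs back at the click.
- tape: Bystander: roll of paper tape with a white face; leave it where it is.
- ink_pad: Bystander: plain black ink pad; leave it where it is.
- roller: Bystander: small black upright roller stamp; leave it where it is.
- yellow_carton: Bystander: yellow carton; leave it where it is.
- sticker_pack_1: Pack of sticker sheets, 13 x 177 x 123 mm, standing in the middle one of three fixed wire racks in a row between mould and block; racks and packs reach from about 80 mm left to 80 mm right of it and up to 140 mm above the table: carry the head over them.
Not all that is in view belongs to the job. Of the things that look like the red_head, the smallest one is meant.

How it is judged:
By the outcome, as a careful person would: the job done as asked, in the order asked, and still so for the second after the job is handed in, while the arm keeps its last pose, push and grip.
It also fails if it takes over 56 s, if anything falls off the work surface, if the arm or the gripper's body presses on something with over 40 N, if the wrist force passes 120 N, or if a joint passes its speed limit or range.

ROBOT

A 6-joint arm with a two-finger parallel gripper is mounted at the origin on a cart in front of the work surface, level with it; the furniture and walls round the work are solid. World frame = base frame: x ahead of the robot, y to its left, z up, the work surface at z = 0. Lengths are in m, angles in rad, forces in N, time in s.
With the tool pointing down it reaches from about 0.35 to 0.775 m from the base axis. Payload 5.5 kg.
Tool frame: the origin (TCP) lies between the finger pads; the fingertips stand 11 mm ahead of it and the grasp point (between the pads) lies 8 mm behind it (tips_ahead is the distance from the TCP to the fingertips, in m); z points along the fingers, y is the line along which they close (so a half turn about z gives the same grasp; the last joint's range is limited). The gripper opens to 85 mm and grips with 20 to 120 N. Pads are 22 mm wide; open, the fingers measure 114 mm over their backs; the gripper's body (76 mm by 85 mm) begins 54 mm behind the grasp point. The pads swing forward as they close: fully open they stand 13 mm farther back than shut.
Start: joints at [-1.301, 0.313, 0.046, 1.304, 0, 1.431], TCP at [0.229, -0.527, 0.242] pointing down, gripper open.
Joint ranges: [-2.76, 2.76], [-0.86, 1.69], [-1.03, 1.26], [-2.2, 2.34], [-1.47, 1.5], [-3.14, 3.14]. Speed limits (rad/s): [2.57, 2.57, 3.14, 3.14, 3.14, 3.14].

INTERFACE

Orientations are given as a unit quaternion [w, x, y, z].
In Python, from workcell import * gives the robot as it stands. The module is installed in compiled form; this text tells all that it offers.
- The arm moves only by the tool jog_arm, never from a script. Its argument "moves" is a list of rows, each an object with "fingers": the closure, from 0 (fully open) to 1 (shut); "slide": the shift along the tool's x, y, z in mm, a list of three; "angular": the turn, a rotation vector about the tool's x, y, z in degrees, a list of three. A call has 1 to 10 rows; each row is the pose to reach, as a shift and turn from the pose commanded when the call began, along the tool's axes at that moment; what a row does not reach only later rows make up. A row lasts 1/12 s, in which the tool goes at most 41.7 mm and 7.16 degrees, less where a joint would pass 70% of its speed; a pose out of reach is approached as far as the arm can. A call with a gripper value outside its range is refused whole. The fingers move at their own pace and stop on an object; "squeeze" is the grip in N (left out, the last holds). Time passes only in rows, so rows that repeat a pose let the fingers close. It gives the time, the measured TCP pose, the force, the opening and the grip force at its end, in the units of the state.
- get_state(): the state, without advancing time (a new reading comes with each control period).
- read_camera(name): name is "side" or "top" or "wrist"; returns a dict with "color" (400x640x3 uint8, red, green, blue), "fovy" (degrees; the focal length in pixels is half the picture's height over the tangent of half this angle, whatever the lens; pixels are square), "cx", "cy" (the principal point, pixels), "world_from_camera" (4x4, takes a point from camera to world coordinates); the wrist camera has in their place "tool_from_camera" (4x4, takes a point from camera to tool coordinates, whose origin is the TCP and whose axes are the flange's). Camera axes: x right, y down, z forward; pixel columns grow to the right and rows downward; lengths in m; the calibration is good to about 2 mm. A picture is of the moment at which its call begins: read the wrist's pose just before it. There is no depth.
- hand_in(): hands the job in; it is judged then, once.
Trained networks look in a picture, given as the dict that the camera call returned (one of the last four; its "shot" number tells which), for a name from the list of things; names that differ only in an ending like _2 or _b are one class to them, and where a whole thing is asked for, a point or a joint stands for the part that bears it (a point fixed in the world has none). Each returns a list of dicts, best first, with "p" (0 to 1); they miss things now and then, are a little off and sometimes report something else, mostly with a low value. They report only what shows in the picture. A call takes as long as a camera call. They do not tell look-alikes from the thing itself.
- look_for(target, picture): "point" ([column, row] in pixels, amid what is visible of it).
- tip_of(target, picture): "point" ([column, row] in pixels: a listed point, or the origin of a listed thing).
The state is a dict: "clock": time; "joint_pos": joint angles; "qvel": joint speeds; "tau": joint torques, N m; "tcp_pos": TCP position; "orientation": TCP orientation; "wrist_force": force on the tool from outside, world axes, zero at the start; "ft_torque": the same for the moment, N m; "finger_gap": finger opening in m; "grip_force": force on a finger pad.
Only numpy, scipy, OpenCV 4.12 (cv2) and the standard library are available. Lean on these libraries where they do the work, as an engineer would, in place of code of your own. Each camera call takes 0.05 s, during which the arm holds its last target. There are 200 camera calls.

## Working session

There is one attempt and no reset: what is moved stays moved. The work goes in short steps, Python scripts to look and compute and a tool call to move; the robot and the scene stay as the last step left them, time stands still between calls to the robot, and variables do not carry over. Pictures are saved under pics/ and viewed, at most 10 in all, crops included, and the job is handed in when it is done.

Besides the shell and the picture viewer there is one more tool, called after ">>>" as a command line: name --argument value ..., lists and objects as JSON in quotes. jog_arm: Moves the arm, as the interface text tells. Its arguments: {"type":"object","properties":{"moves":{"type":"array","items":{"type":"object","properties":{"fingers":{"type":"number"},"slide":{"type":"array","items":{"type":"number"}},"angular":{"type":"array","items":{"type":"number"}}}}},"squeeze":{"type":"number"}},"required":["moves"]}

```bash
mkdir -p pics; cat > h.py <<'E'
from workcell import *
import numpy as np, cv2
from scipy.spatial.transform import Rotation as R
def T_tool():
    s=get_state(); q=s["orientation"]; T=np.eye(4)
    T[:3,:3]=R.from_quat([q[1],q[2],q[3],q[0]]).as_matrix(); T[:3,3]=s["tcp_pos"]; return T
def shot(name):
    T=T_tool(); p=read_camera(name)
    p["W"]=p["world_from_camera"] if "world_from_camera" in p else T@np.array(p["tool_from_camera"])
    return p
def ray(p,uv):
    h=p["color"].shape[0]; f=h/2/np.tan(np.radians(p["fovy"])/2)
    W=np.array(p["W"]); d=W[:3,:3]@np.array([(uv[0]-p["cx"])/f,(uv[1]-p["cy"])/f,1]); return W[:3,3],d
def at_z(p,uv,z):
    o,d=ray(p,uv); return o+d*(z-o[2])/d[2]
def proj(p,X):
    h=p["color"].shape[0]; f=h/2/np.tan(np.radians(p["fovy"])/2)
    c=np.linalg.inv(np.array(p["W"]))@np.r_[X,1]; return [p["cx"]+f*c[0]/c[2],p["cy"]+f*c[1]/c[2]]
def save(p,n): cv2.imwrite("pics/"+n+".png",cv2.cvtColor(p["color"],cv2.COLOR_RGB2BGR))
E
python3 - <<'E'
from h import *
np.set_printoptions(precision=4,suppress=True)
for c in ("top","side"):
    p=shot(c); save(p,c+"1"); print(c,p["fovy"],p["cx"],p["cy"],np.array(p["W"])[:3,3],[k for k in p])
    for t,z in (("red_head",.034),("green_head",.034),("mould",.0),("block",.0),("seat",.049)):
        for f in (look_for,tip_of):
            for d in f(t,p)[:4]:
                print(t,f.__name__,np.round(d["point"],1),round(d["p"],2),at_z(p,d["point"],z))
print(get_state())
E
```

```text
top 54.81618428832542 314.38449680035325 198.77244724416914 [0.3655 0.1604 0.9152] ['color', 'fovy', 'cx', 'cy', 'world_from_camera', 'shot', 'W']
red_head call [384.2 260.9] 0.68 [ 0.378  -0.0194  0.034 ]
red_head call [252.2 261.7] 0.64 [0.3805 0.2786 0.034 ]
red_head call [253.6 217.2] 0.5 [0.4812 0.2768 0.034 ]
red_head call [196.6 167.7] 0.16 [0.5993 0.4111 0.034 ]
red_head call [254.1 215.3] 0.82 [0.4856 0.2757 0.034 ]
red_head call [381.8 262.4] 0.78 [ 0.3748 -0.0138  0.034 ]
red_head call [252.2 262.7] 0.56 [0.3783 0.2786 0.034 ]
green_head call [255.3 217.3] 0.68 [0.4809 0.2729 0.034 ]
green_head call [221.3 208.3] 0.58 [0.5026 0.351  0.034 ]
green_head call [253.6 217.9] 0.63 [0.4796 0.2768 0.034 ]
mould call [242.2 214.1] 0.71 [0.4934 0.3085 0.    ]
mould call [317.  237.1] 0.62 [0.4364 0.131  0.    ]
mould call [298.6 182.3] 0.42 [0.5698 0.1736 0.    ]
mould call [226.4 146.2] 0.39 [0.6622 0.3502 0.    ]
block call [413.1 208.7] 0.84 [ 0.502  -0.1023  0.    ]
block call [410.2 210.6] 0.75 [ 0.4974 -0.0949  0.    ]
block call [388.5 164.9] 0.16 [ 0.6116 -0.0478  0.    ]
se
[... 760 characters left out ...]
 [343.9 143.9] 0.87 [ 0.5004 -0.1465  0.    ]
block call [344.8 155.6] 0.66 [ 0.4935 -0.0902  0.    ]
seat call [344.3 134.2] 0.75 [ 0.4979 -0.1159  0.049 ]
seat call [297.  163.9] 0.24 [0.598  0.0288 0.049 ]
{'clock': 1.1, 'joint_pos': array([-1.3006,  0.3132,  0.0461,  1.3036, -0.    ,  1.4312]), 'qvel': array([-0.0009, -0.0008,  0.001 ,  0.0006, -0.0003,  0.0029]), 'tau': array([  0.0006, -48.0481,  29.8816,   0.0005,  -0.0001,  -0.    ]), 'tcp_pos': array([ 0.2291, -0.5274,  0.2423]), 'orientation': array([0.0001, 0.9791, 0.2035, 0.    ]), 'wrist_force': array([ 0.7871, -0.1505,  0.3015]), 'ft_torque': array([0.0185, 0.0435, 0.0805]), 'grip_force': 0.0, 'finger_gap': 0.08540591486172387}
```

View pics/top1.png

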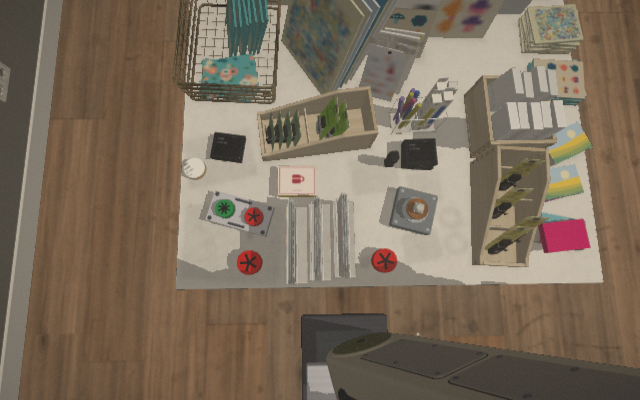

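View pics/side1.png

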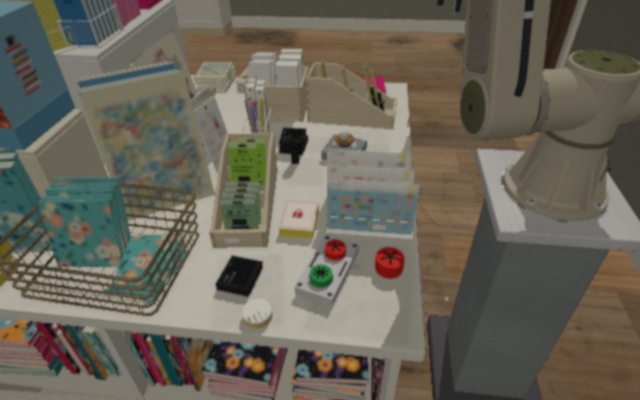

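The target is the red head in the mould, at top (254,216) and side (334,248). The larger red caps at top (250,262) and (384,261) are look-alikes. The block with its stud is at top (417,208), about (0.497, -0.100). I'll fly over the block first and take a close look.

>>> jog_arm --moves '[{"slide": [373,-303,0],"angular": [0,0,-52],"fingers": 0.2},{"slide": [373,-303,0],"angular": [0,0,-52],"fingers": 0.2},{"slide": [373,-303,0],"angular": [0,0,-52],"fingers": 0.2},{"slide": [373,-303,0],"angular": [0,0,-52],"fingers": 0.2},{"slide": [373,-303,0],"angular": [0,0,-52],"fingers": 0.2},{"slide": [373,-303,0],"angular": [0,0,-52],"fingers": 0.2},{"slide": [373,-303,0],"angular": [0,0,-52],"fingers": 0.2},{"slide": [373,-303,0],"angular": [0,0,-52],"fingers": 0.2},{"slide": [373,-303,0],"angular": [0,0,-52],"fingers": 0.2},{"slide": [373,-303,0],"angular": [0,0,-52],"fingers": 0.2}]' --squeeze 60

```text
clock: 1.93
tcp_pos: [0.4216, -0.1558, 0.2427]
orientation: [0.001, 0.791, 0.612, 0.0]
wrist_force: [1.2, -1.0, -0.4]
finger_gap: 0.0683
grip_force: 0.0
```

```bash
cat >> h.py <<'E'
np.set_printoptions(precision=4,suppress=True)
def go(X,yaw_deg):
    T=T_tool(); d=T[:3,:3].T@(np.array(X)-T[:3,3])*1000
    c,s=np.cos(np.radians(yaw_deg)),np.sin(np.radians(yaw_deg)); G=np.array([[c,s,0],[s,-c,0],[0,0,-1.]])
    a=np.degrees(R.from_matrix(T[:3,:3].T@G).as_rotvec()); print("slide",d.round(1),"ang",a.round(1),"dist",np.linalg.norm(d).round(1))
E
python3 - <<'E'
from h import *
s=get_state(); print(s["clock"],s["tcp_pos"],s["orientation"],s["finger_gap"],s["joint_pos"],s["wrist_force"])
p=shot("wrist"); save(p,"w1"); print(np.array(p["tool_from_camera"]),p["fovy"])
for d in tip_of("seat",p)[:3]: print(d["point"],d["p"],at_z(p,d["point"],.049))
for d in tip_of("block",p)[:3]: print(d["point"],d["p"],at_z(p,d["point"],.0))
go([.484,.277,.24],75.5)
E
```

```text
1.9333 [ 0.4216 -0.1558  0.2427] [0.0005 0.7909 0.612  0.0002] 0.0683217506819322 [-0.5328  0.0694 -0.2556  1.2446 -0.0001  1.2917] [ 1.2068 -1.0224 -0.435 ]
[[ 0.0006 -0.9589 -0.2839  0.0719]
 [ 1.      0.0007 -0.0002  0.0001]
 [ 0.0003 -0.2839  0.9589 -0.1305]
 [ 0.      0.      0.      1.    ]] 70.54772079092959
[369.7, 111.9] 0.71 [ 0.4948 -0.0973  0.049 ]
[362.9, 113.6] 0.81 [ 0.4945 -0.0989  0.    ]
slide [433.8 -45.4   2.4] ang [0.  0.  0.4] dist 436.2
```

>>> jog_arm --moves '[{"slide": [434,-45,2],"fingers": 0.35},{"slide": [434,-45,2],"fingers": 0.35},{"slide": [434,-45,2],"fingers": 0.35},{"slide": [434,-45,2],"fingers": 0.35},{"slide": [434,-45,2],"fingers": 0.35},{"slide": [434,-45,2],"fingers": 0.35},{"slide": [434,-45,2],"fingers": 0.35},{"slide": [434,-45,2],"fingers": 0.35},{"slide": [434,-45,2],"fingers": 0.35},{"slide": [434,-45,2],"fingers": 0.35}]'

```text
schema error: expected keys fingers, slide, angular
```

>>> jog_arm --moves '[{"slide": [30,-3,0],"fingers": 0.35},{"slide": [30,-3,0],"fingers": 0.35}]'

```text
schema error: expected keys fingers, slide, angular
```

```bash
python3 - <<'E'
from h import *
s=get_state(); print(s["clock"],s["tcp_pos"],s["orientation"],s["finger_gap"],s["joint_pos"],s["wrist_force"])
p=shot("wrist"); save(p,"w2")
for t,z in (("red_head",.038),("green_head",.038)):
  for d in look_for(t,p)[:3]: print(t,d["point"],d["p"],at_z(p,d["point"],z))
hsv=cv2.cvtColor(p["color"],cv2.COLOR_RGB2HSV)
m=((hsv[...,0]<8)|(hsv[...,0]>172))&(hsv[...,1]>130)&(hsv[...,2]>60)
n,l,st,c=cv2.connectedComponentsWithStats(m.astype(np.uint8))
for i in range(1,n):
  if st[i,4]>150: print(st[i],c[i],at_z(p,c[i],.036))
E
```

```text
2.0833 [ 0.422  -0.1548  0.2425] [0.0002 0.7888 0.6147 0.0001] 0.06838578494736824 [-0.5304  0.0701 -0.2552  1.245  -0.      1.2872] [-0.4317 -0.0159 -0.8632]
red_head [254.5, 70.8] 0.75 [ 0.3832 -0.0235  0.038 ]
[ 228   45   53   54 1778] [254.2402  72.2981] [ 0.3821 -0.0245  0.036 ]
```

All three keys are needed in every row.

>>> jog_arm --moves '[{"slide": [434,-45,2],"angular": [0,0,0],"fingers": 0.35},{"slide": [434,-45,2],"angular": [0,0,0],"fingers": 0.35},{"slide": [434,-45,2],"angular": [0,0,0],"fingers": 0.35},{"slide": [434,-45,2],"angular": [0,0,0],"fingers": 0.35},{"slide": [434,-45,2],"angular": [0,0,0],"fingers": 0.35},{"slide": [434,-45,2],"angular": [0,0,0],"fingers": 0.35},{"slide": [434,-45,2],"angular": [0,0,0],"fingers": 0.35},{"slide": [434,-45,2],"angular": [0,0,0],"fingers": 0.35},{"slide": [434,-45,2],"angular": [0,0,0],"fingers": 0.35},{"slide": [434,-45,2],"angular": [0,0,0],"fingers": 0.35}]'

```text
clock: 3.07
tcp_pos: [0.4845, 0.2543, 0.2403]
orientation: [0.0, 0.792, 0.611, 0.0]
wrist_force: [0.6, -0.6, -1.1]
finger_gap: 0.0551
grip_force: 0.0
```

```bash
cat > red.py <<'E'
from h import *
import sys
s=get_state(); print(s["clock"],s["tcp_pos"],s["orientation"],s["finger_gap"],s["joint_pos"],s["wrist_force"])
p=shot("wrist"); save(p,sys.argv[1])
for t,z in (("red_head",.038),("green_head",.038)):
  for d in look_for(t,p)[:3]: print(t,d["point"],d["p"],at_z(p,d["point"],z))
hsv=cv2.cvtColor(p["color"],cv2.COLOR_RGB2HSV)
m=((hsv[...,0]<8)|(hsv[...,0]>172))&(hsv[...,1]>130)&(hsv[...,2]>60)
n,l,st,c=cv2.connectedComponentsWithStats(m.astype(np.uint8))
for i in range(1,n):
  if st[i,4]>150: print(st[i],c[i],at_z(p,c[i],.036))
E
python3 red.py w2
```

```text
3.0667 [0.4845 0.2543 0.2403] [0.0003 0.792  0.6105 0.0001] 0.055105531494051736 [ 0.3369  0.2593 -0.0319  1.2792 -0.0005  2.165 ] [ 0.617  -0.5979 -1.0631]
red_head [311.5, 156.7] 0.84 [0.4829 0.2802 0.038 ]
red_head [230.2, 169.7] 0.74 [0.3851 0.2899 0.038 ]
red_head [395.1, 208.9] 0.46 [0.5663 0.1914 0.038 ]
green_head [318.0, 96.2] 0.85 [0.5073 0.3431 0.038 ]
[295 140  35  36 782] [312.4182 157.4309] [0.4836 0.2788 0.036 ]
[ 207  147   49   47 1460] [231.4425 169.3055] [0.386  0.2897 0.036 ]
```

View pics/w2.png

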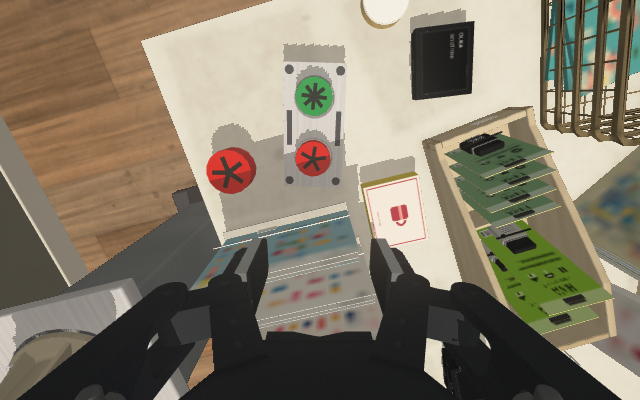

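```bash
python3 -c "
from h import *
go([.4835,.279,.10],73)"
```

```text
slide [ 23.1  -6.7 139.5] ang [-0.   0.   2.5] dist 141.6
```

The picture shows red at (312,157), green at (315,96), the racks' near edge at about row 215–235, and the fingers at (255,270) and (385,270).

```bash
python3 -c "
from h import *
p=shot('wrist')
for uv in ((215,247),(347,205),(280,225)): print(at_z(p,uv,.14),at_z(p,uv,.125))"
```

```text
[0.3843 0.2379 0.14  ] [0.3766 0.2323 0.125 ]
[0.5074 0.247  0.14  ] [0.5077 0.242  0.125 ]
[0.4467 0.2437 0.14  ] [0.443  0.2384 0.125 ]
```

>>> jog_arm --moves '[{"slide": [12,-7,10],"angular": [0,0,2.5],"fingers": 0.35},{"slide": [23,-7,50],"angular": [0,0,2.5],"fingers": 0.35},{"slide": [23,-7,90],"angular": [0,0,2.5],"fingers": 0.35},{"slide": [23,-7,120],"angular": [0,0,2.5],"fingers": 0.35},{"slide": [23,-7,140],"angular": [0,0,2.5],"fingers": 0.35},{"slide": [23,-7,140],"angular": [0,0,2.5],"fingers": 0.35}]'

```text
clock: 3.77
tcp_pos: [0.4797, 0.2742, 0.0958]
orientation: [-0.001, 0.805, 0.593, -0.004]
wrist_force: [-1.0, -1.8, 0.1]
finger_gap: 0.0553
grip_force: 0.0
```

```bash
python3 red.py w3
```

```text
3.7667 [0.4797 0.2742 0.0958] [-0.0009  0.8052  0.5929 -0.0045] 0.055309227100650095 [ 0.3743  0.3644 -0.2544  0.9612 -0.0006  2.2465] [-1.0406 -1.8257  0.0862]
red_head [318.3, 208.6] 0.56 [0.4817 0.2825 0.038 ]
green_head [323.1, 111.6] 0.56 [0.5039 0.3437 0.038 ]
[ 294  179   58   62 2286] [322.5521 208.9029] [0.4843 0.2807 0.036 ]
[ 151  193   84   77 4059] [194.4479 229.2466] [0.3907 0.2932 0.036 ]
```

View pics/w3.png

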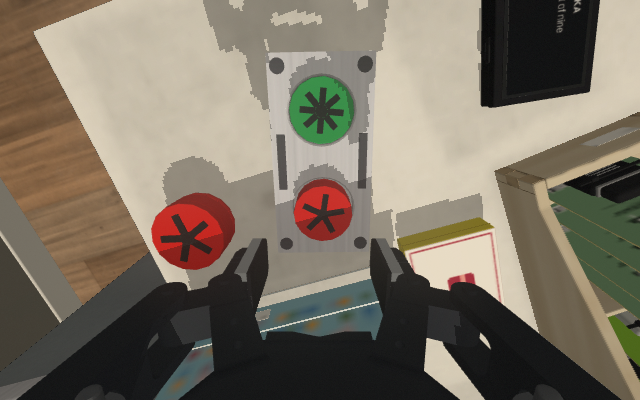

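```bash
python3 - <<'E'
from h import *
p=shot("top")
for uv in ((288,200),(288,280),(355,280),(353,195)): print(uv,at_z(p,uv,.0),at_z(p,uv,.125),at_z(p,uv,.14))
for _ in range(2): d=look_for("sticker_pack_1",p)
print([(x["point"],x["p"],at_z(p,x["point"],.1)) for x in d])
s=get_state(); print(s["clock"],s["tcp_pos"],s["orientation"],s["joint_pos"],s["wrist_force"])
E
```

```text
(288, 200) [0.5264 0.1994 0.    ] [0.5044 0.1941 0.125 ] [0.5018 0.1934 0.14  ]
(288, 280) [0.338  0.1999 0.    ] [0.3417 0.1945 0.125 ] [0.3422 0.1938 0.14  ]
(355, 280) [0.3356 0.044  0.    ] [0.3397 0.0599 0.125 ] [0.3402 0.0618 0.14  ]
(353, 195) [0.5371 0.0422 0.    ] [0.5136 0.0583 0.125 ] [0.5108 0.0603 0.14  ]
[([316.8, 241.6], 0.9, array([0.4192, 0.1348, 0.1   ]))]
4.0667 [0.4841 0.2783 0.1026] [0.0006 0.8043 0.5942 0.0019] [ 0.378   0.3589 -0.2439  0.9641 -0.0002  2.247 ] [ 0.1554 -0.0835  0.781 ]
```

The picture shows red at (322,210) centred between the pads, green at (322,110). The top view puts the racks' left end at y≈0.20, so a vertical approach clears it.

```bash
python3 red.py w4; python3 -c "
from h import *
go([.4835,.279,.045],73)"
```

```text
4.0667 [0.4841 0.2783 0.1026] [0.0006 0.8043 0.5942 0.0019] 0.05526022136380162 [ 0.378   0.3589 -0.2439  0.9641 -0.0002  2.247 ] [ 0.1554 -0.0835  0.781 ]
red_head [315.7, 211.0] 0.88 [0.4838 0.2834 0.038 ]
red_head [192.9, 234.5] 0.64 [0.3907 0.2927 0.038 ]
green_head [317.0, 121.2] 0.72 [0.5033 0.3435 0.038 ]
[ 290  184   56   60 2119] [317.5191 213.1019] [0.4844 0.2808 0.036 ]
[ 152  197   81   75 3832] [193.4919 232.8625] [0.3905 0.2932 0.036 ]
slide [ 0.4  0.1 56.7] ang [ 0.1 -0.1 -0. ] dist 56.7
```

>>> jog_arm --moves '[{"slide": [2,0,30],"angular": [0,0,0],"fingers": 0.35},{"slide": [2,0,50],"angular": [0,0,0],"fingers": 0.35},{"slide": [2,0,61],"angular": [0,0,0],"fingers": 0.35},{"slide": [2,0,63],"angular": [0,0,0],"fingers": 0.35},{"slide": [2,0,63],"angular": [0,0,0],"fingers": 0.35},{"slide": [2,0,63],"angular": [0,0,0],"fingers": 0.35}]'

```text
clock: 4.72
tcp_pos: [0.4836, 0.2806, 0.0383]
orientation: [0.0, 0.804, 0.595, 0.001]
wrist_force: [0.5, 0.5, -0.4]
finger_gap: 0.0554
grip_force: 0.0
```

>>> jog_arm --moves '[{"slide": [0,0,1],"angular": [0,0,0],"fingers": 0.35},{"slide": [0,0,2],"angular": [0,0,0],"fingers": 0.35},{"slide": [0,0,2],"angular": [0,0,0],"fingers": 0.35}]'

```text
clock: 4.97
tcp_pos: [0.4835, 0.2805, 0.0361]
orientation: [0.0, 0.804, 0.595, 0.001]
wrist_force: [0.4, -1.2, 1.3]
finger_gap: 0.0553
grip_force: 0.0
```

```bash
python3 - <<'E'
from h import *
s=get_state(); print(s["clock"],s["tcp_pos"],s["orientation"],s["wrist_force"],s["finger_gap"])
p=shot("side"); T=np.array(p["W"])
u,v=map(int,proj(p,[.484,.28,.05])); c=p["color"][v-50:v+50,u-65:u+65]
cv2.imwrite("pics/s2.png",cv2.cvtColor(cv2.resize(c,None,fx=5,fy=5,interpolation=cv2.INTER_CUBIC),cv2.COLOR_RGB2BGR))
E
```

```text
4.9667 [0.4835 0.2805 0.0361] [0.0002 0.804  0.5947 0.0006] [ 0.3553 -1.1717  1.3186] 0.055256761365193446
```

View pics/s2.png

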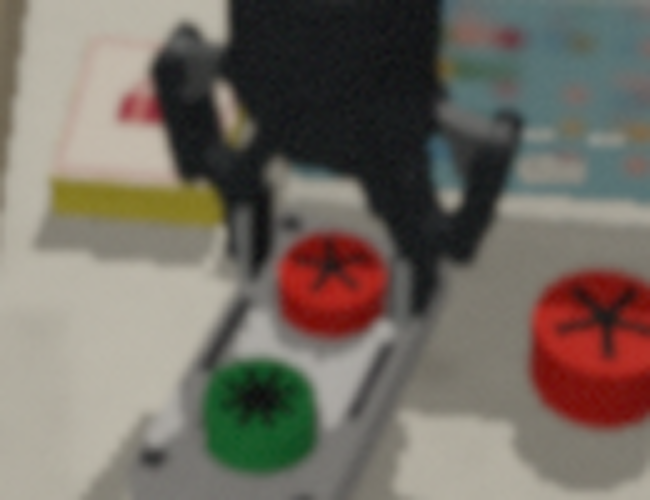

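The head sits between the two pads, red at crop (332,285), with the tips close to the mould's top face. I'll feel for the mould with small steps.

>>> jog_arm --moves '[{"slide": [0,0,1],"angular": [0,0,0],"fingers": 0.35},{"slide": [0,0,2],"angular": [0,0,0],"fingers": 0.35},{"slide": [0,0,2],"angular": [0,0,0],"fingers": 0.35}]'

```text
clock: 5.27
tcp_pos: [0.4828, 0.2802, 0.0332]
orientation: [0.0, 0.804, 0.595, -0.0]
wrist_force: [-0.2, 0.1, 0.7]
finger_gap: 0.0557
grip_force: 0.0
```

>>> jog_arm --moves '[{"slide": [0,0,1],"angular": [0,0,0],"fingers": 0.35},{"slide": [0,0,1.5],"angular": [0,0,0],"fingers": 0.35},{"slide": [0,0,1.5],"angular": [0,0,0],"fingers": 0.35}]'

```text
clock: 5.52
tcp_pos: [0.4828, 0.2802, 0.0316]
orientation: [0.0, 0.804, 0.595, -0.0]
wrist_force: [0.2, -0.2, 0.2]
finger_gap: 0.0554
grip_force: 0.0
```

>>> jog_arm --moves '[{"slide": [0,0,-1.5],"angular": [0,0,0],"fingers": 0.35},{"slide": [0,0,-1.5],"angular": [0,0,0],"fingers": 0.6},{"slide": [0,0,-1.5],"angular": [0,0,0],"fingers": 0.8},{"slide": [0,0,-1.5],"angular": [0,0,0],"fingers": 0.8},{"slide": [0,0,-1.5],"angular": [0,0,0],"fingers": 0.8},{"slide": [0,0,-1.5],"angular": [0,0,0],"fingers": 0.8},{"slide": [0,0,-1.5],"angular": [0,0,0],"fingers": 0.8}]' --squeeze 60

```text
clock: 6.1
tcp_pos: [0.4833, 0.2804, 0.034]
orientation: [0.0, 0.804, 0.595, 0.0]
wrist_force: [-0.4, -0.5, 5.3]
finger_gap: 0.0401
grip_force: 60.8
```

>>> jog_arm --moves '[{"slide": [0,0,-4],"angular": [0,0,0],"fingers": 0.8},{"slide": [0,0,-10],"angular": [0,0,0],"fingers": 0.8},{"slide": [0,0,-20],"angular": [0,0,0],"fingers": 0.8},{"slide": [0,0,-50],"angular": [0,0,0],"fingers": 0.8},{"slide": [0,0,-90],"angular": [0,0,0],"fingers": 0.8},{"slide": [0,0,-130],"angular": [0,0,0],"fingers": 0.8},{"slide": [0,0,-160],"angular": [0,0,0],"fingers": 0.8},{"slide": [0,0,-180],"angular": [0,0,0],"fingers": 0.8},{"slide": [0,0,-180],"angular": [0,0,0],"fingers": 0.8},{"slide": [0,0,-180],"angular": [0,0,0],"fingers": 0.8}]'

```text
clock: 6.93
tcp_pos: [0.4838, 0.2807, 0.2154]
orientation: [0.001, 0.804, 0.595, 0.002]
wrist_force: [-0.3, -0.3, -0.4]
finger_gap: 0.0403
grip_force: 60.5
```

```bash
python3 - <<'E'
from h import *
s=get_state(); print(s["clock"],s["tcp_pos"],s["orientation"],s["wrist_force"],s["finger_gap"],s["grip_force"])
p=shot("wrist"); save(p,"w5"); q=shot("side")
u,v=map(int,proj(q,[.484,.28,.19])); c=q["color"][v-50:v+50,u-65:u+65]
a=cv2.resize(c,(520,400),interpolation=cv2.INTER_CUBIC); b=p["color"][150:400,170:470]; b=cv2.resize(b,(276,230))
o=np.zeros((400,796,3),np.uint8); o[:,:520]=a; o[:230,520:]=b
cv2.imwrite("pics/c5.png",cv2.cvtColor(o,cv2.COLOR_RGB2BGR))
go([.495,-.0975,.215],73)
E
```

```text
6.9333 [0.4838 0.2807 0.2154] [0.0005 0.8039 0.5947 0.0018] [-0.3081 -0.2647 -0.364 ] 0.0403306033643708 60.51578377839178
slide [-357.2  122.7   -2.2] ang [-0.1  0.1 -0. ] dist 377.7
```

View pics/c5.png

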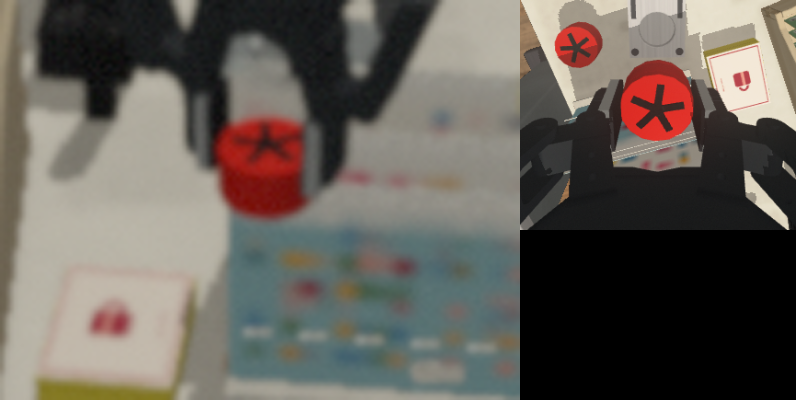

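The cap is held level between the pads, star up, at inset (657,107). Next I'll measure its offset from the TCP along tool x, then carry it over the racks.

```bash
python3 - <<'E'
from h import *
p=read_camera("wrist"); p["W"]=np.array(p["tool_from_camera"])
c=p["color"].astype(int)
m=((c[...,0]>170)&(c[...,1]<90)&(c[...,2]<90)).astype(np.uint8); m[:, :250]=0; m[:,400:]=0
cs,_=cv2.findContours(m,cv2.RETR_EXTERNAL,cv2.CHAIN_APPROX_NONE); k=max(cs,key=cv2.contourArea)
e=cv2.fitEllipse(cv2.convexHull(k)); print(e,cv2.boundingRect(k))
for z in (-.004,-.006,-.002):
    print(at_z(p,e[0],z), [at_z(p,(e[0][0]+d,e[0][1]),z)[1] for d in (-e[1][1]/2,e[1][1]/2)])
E
```

```text
((318.4253845214844, 266.62548828125), (72.19475555419922, 79.69982147216797), 91.12226867675781) (280, 231, 78, 72)
[-0.0012  0.     -0.004 ] [np.float64(-0.019972135371787197), np.float64(0.020059750644323276)]
[-0.     0.    -0.006] [np.float64(-0.0196546620979181), np.float64(0.019744108473786992)]
[-0.0023  0.     -0.002 ] [np.float64(-0.020289608645656296), np.float64(0.020375392814859564)]
```

>>> jog_arm --moves '[{"slide": [-357,123,-2],"angular": [0,0,0],"fingers": 0.8},{"slide": [-357,123,-2],"angular": [0,0,0],"fingers": 0.8},{"slide": [-357,123,-2],"angular": [0,0,0],"fingers": 0.8},{"slide": [-357,123,-2],"angular": [0,0,0],"fingers": 0.8},{"slide": [-357,123,-2],"angular": [0,0,0],"fingers": 0.8},{"slide": [-357,123,-2],"angular": [0,0,0],"fingers": 0.8},{"slide": [-357,123,-2],"angular": [0,0,0],"fingers": 0.8},{"slide": [-357,123,-2],"angular": [0,0,0],"fingers": 0.8},{"slide": [-357,123,-2],"angular": [0,0,0],"fingers": 0.8},{"slide": [-357,123,-2],"angular": [0,0,0],"fingers": 0.8}]'

```text
clock: 7.92
tcp_pos: [0.4957, -0.1032, 0.2137]
orientation: [0.0, 0.806, 0.592, -0.001]
wrist_force: [0.3, 0.6, 0.7]
finger_gap: 0.0406
grip_force: 60.5
```

```bash
python3 - <<'E'
from h import *
s=get_state(); print(s["clock"],s["tcp_pos"],s["orientation"],s["wrist_force"],s["finger_gap"],s["grip_force"])
for c in ("wrist","top","side"):
    p=shot(c); save(p,"b_"+c)
    for t,z in (("seat",.049),("block",0)):
        for d in tip_of(t,p)[:2]: print(c,t,np.round(d["point"],1),round(d["p"],2),at_z(p,d["point"],z))
E
```

```text
7.9167 [ 0.4957 -0.1032  0.2137] [ 0.0003  0.8061  0.5918 -0.0013] [0.2855 0.5657 0.7002] 0.040622193680279695 60.54496962809935
wrist seat [315.7 180.3] 0.66 [ 0.494 -0.098  0.049]
wrist block [316.8 171.8] 0.67 [ 0.4946 -0.0987  0.    ]
top seat [417.  208.4] 0.73 [ 0.4952 -0.0972  0.049 ]
top block [409.9 213.1] 0.65 [ 0.4913 -0.0939  0.    ]
side seat [341.9 135. ] 0.77 [ 0.5037 -0.1113  0.049 ]
side block [340.8 154.6] 0.7 [ 0.5043 -0.0938  0.    ]
```

View pics/b_wrist.png

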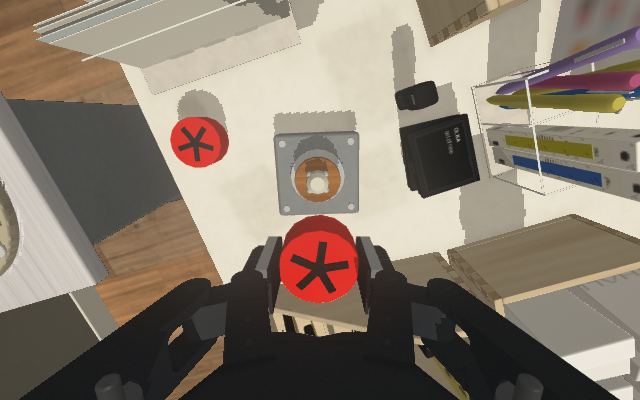

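The picture shows the block with its corner screws at about (283,144), (351,140), (354,206) and (288,210), the flange around (318,177), and the white stud top near (317,184). The cap is held at (318,266).

```bash
python3 - <<'E'
from h import *
p=shot("wrist"); save(p,"b2"); c=p["color"]; print(get_state()["tcp_pos"])
sub=c[130:220,260:375]; hsv=cv2.cvtColor(sub,cv2.COLOR_RGB2HSV)
w=((hsv[...,0]>4)&(hsv[...,0]<20)&(hsv[...,1]>90)).astype(np.uint8)
cs,_=cv2.findContours(w,cv2.RETR_EXTERNAL,cv2.CHAIN_APPROX_NONE); k=max(cs,key=cv2.contourArea)
e=cv2.fitEllipse(cv2.convexHull(k)); u=(e[0][0]+260,e[0][1]+130); print("flange",u,e[1],at_z(p,u,.049))
s=((hsv[...,1]<70)&(hsv[...,2]>185)).astype(np.uint8)
n,l,st,ce=cv2.connectedComponentsWithStats(s)
for i in range(1,n):
    if 40<st[i,4]<900: v=ce[i]+[260,130]; print("white",st[i],v,at_z(p,v,.0665))
o=cv2.resize(c[125:225,250:380],(780,600),interpolation=cv2.INTER_CUBIC); cv2.imwrite("pics/b2c.png",cv2.cvtColor(o,cv2.COLOR_RGB2BGR))
E
```

```text
[ 0.4961 -0.0958  0.2154]
flange (318.807804107666, 185.63044357299805) (44.19210433959961, 44.768611907958984) [ 0.4959 -0.0971  0.049 ]
white [33 44  8 26 57] [295.0175 184.7544] [ 0.4743 -0.0851  0.0665]
white [ 51  54  19  17 224] [319.9643 192.4196] [ 0.4962 -0.1001  0.0665]
```

View pics/b2c.png

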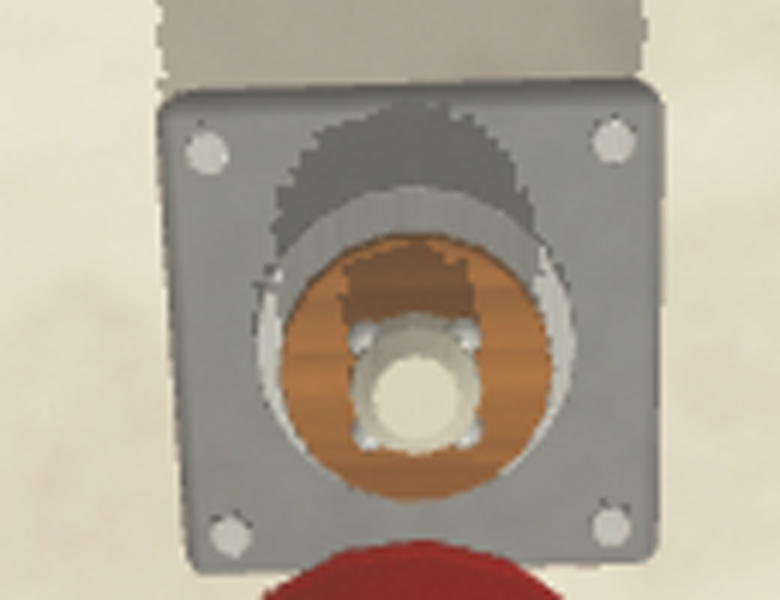

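Crop: flange centre at about (416,367), stud top at (415,392), putting the seat at about (0.496, -0.098). The TCP is within about 1 mm of that, so I'll descend to just above the stud.

>>> jog_arm --moves '[{"slide": [-1,0,35],"angular": [0,0,0],"fingers": 0.8},{"slide": [-1,0,70],"angular": [0,0,0],"fingers": 0.8},{"slide": [-1,0,100],"angular": [0,0,0],"fingers": 0.8},{"slide": [-1,0,115],"angular": [0,0,0],"fingers": 0.8},{"slide": [-1,0,119],"angular": [0,0,0],"fingers": 0.8},{"slide": [-1,0,119],"angular": [0,0,0],"fingers": 0.8},{"slide": [-1,0,119],"angular": [0,0,0],"fingers": 0.8},{"slide": [-1,0,119],"angular": [0,0,0],"fingers": 0.8}]' --squeeze 80

```text
clock: 9.08
tcp_pos: [0.4971, -0.0983, 0.098]
orientation: [0.001, 0.804, 0.595, 0.001]
wrist_force: [0.1, 1.2, -0.1]
finger_gap: 0.039
grip_force: 82.2
```

```bash
python3 - <<'E'
from h import *
s=get_state(); print(s["clock"],s["tcp_pos"],s["orientation"],s["wrist_force"],s["finger_gap"],s["grip_force"])
p=shot("side"); q=shot("top"); out=[]
for r in (p,q):
    u,v=map(int,proj(r,[.496,-.098,.06])); c=r["color"][v-30:v+30,u-40:u+40]; out.append(cv2.resize(c,(400,300),interpolation=cv2.INTER_CUBIC))
w=shot("wrist")["color"][60:360,120:520]; out.append(w)
o=np.zeros((600,800,3),np.uint8); o[:300,:400]=out[0]; o[:300,400:]=out[1]; o[300:,:400]=out[2]
cv2.imwrite("pics/d1.png",cv2.cvtColor(o,cv2.COLOR_RGB2BGR))
E
```

```text
9.0833 [ 0.4971 -0.0983  0.098 ] [0.0013 0.8038 0.5948 0.0008] [ 0.1434  1.1522 -0.079 ] 0.03899764839202252 82.17065659817308
```

View pics/d1.png

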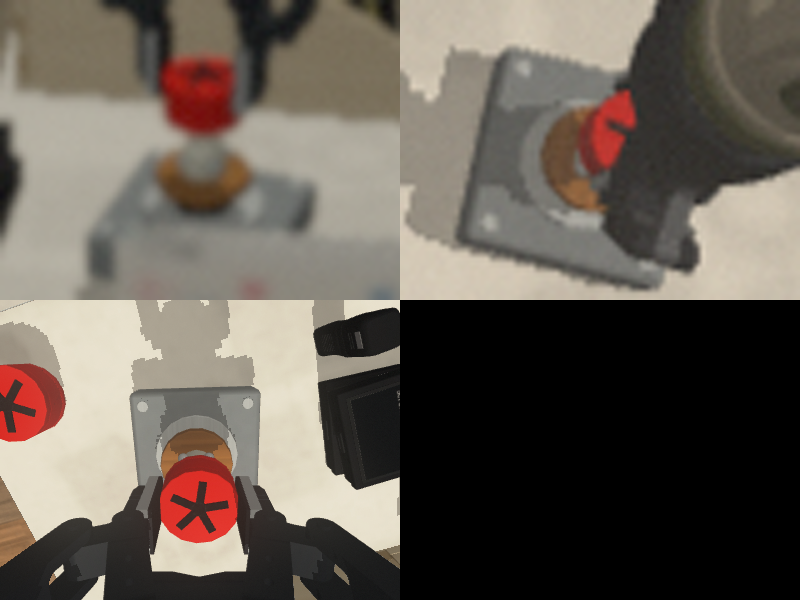

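Side crop: the cap at (200,95) is directly over the stud at (204,155). Wrist crop: the cap is about 1–2 mm right of the flange centre. I'll nudge it, then press down in small steps while watching the force.

>>> jog_arm --moves '[{"slide": [1,-1.2,2],"angular": [0,0,0],"fingers": 0.8},{"slide": [1,-1.2,6],"angular": [0,0,0],"fingers": 0.8},{"slide": [1,-1.2,10],"angular": [0,0,0],"fingers": 0.8},{"slide": [1,-1.2,14],"angular": [0,0,0],"fingers": 0.8},{"slide": [1,-1.2,16],"angular": [0,0,0],"fingers": 0.8},{"slide": [1,-1.2,16],"angular": [0,0,0],"fingers": 0.8},{"slide": [1,-1.2,16],"angular": [0,0,0],"fingers": 0.8}]'

```text
clock: 9.82
tcp_pos: [0.4948, -0.0966, 0.0802]
orientation: [-0.0, 0.804, 0.595, -0.0]
wrist_force: [1.0, 1.2, 0.8]
finger_gap: 0.0392
grip_force: 82.4
```

>>> jog_arm --moves '[{"slide": [0,0,1],"angular": [0,0,0],"fingers": 0.8},{"slide": [0,0,2],"angular": [0,0,0],"fingers": 0.8},{"slide": [0,0,2],"angular": [0,0,0],"fingers": 0.8},{"slide": [0,0,2],"angular": [0,0,0],"fingers": 0.8}]'

```text
clock: 10.15
tcp_pos: [0.4951, -0.0968, 0.0786]
orientation: [0.0, 0.804, 0.595, 0.0]
wrist_force: [0.5, 0.6, 2.9]
finger_gap: 0.0391
grip_force: 82.6
```

>>> jog_arm --moves '[{"slide": [0,0,1],"angular": [0,0,0],"fingers": 0.8},{"slide": [0,0,2],"angular": [0,0,0],"fingers": 0.8},{"slide": [0,0,2],"angular": [0,0,0],"fingers": 0.8},{"slide": [0,0,2],"angular": [0,0,0],"fingers": 0.8}]'

```text
clock: 10.48
tcp_pos: [0.4952, -0.0969, 0.0767]
orientation: [0.0, 0.804, 0.595, 0.0]
wrist_force: [-0.4, 0.9, 6.0]
finger_gap: 0.0392
grip_force: 82.9
```

>>> jog_arm --moves '[{"slide": [0,0,1],"angular": [0,0,0],"fingers": 0.8},{"slide": [0,0,2],"angular": [0,0,0],"fingers": 0.8},{"slide": [0,0,2],"angular": [0,0,0],"fingers": 0.8},{"slide": [0,0,2],"angular": [0,0,0],"fingers": 0.8}]'

```text
clock: 10.82
tcp_pos: [0.4954, -0.0969, 0.075]
orientation: [0.001, 0.804, 0.595, 0.0]
wrist_force: [-1.5, 0.2, 6.7]
finger_gap: 0.039
grip_force: 83.2
```

>>> jog_arm --moves '[{"slide": [0,0,1],"angular": [0,0,0],"fingers": 0.8},{"slide": [0,0,1.5],"angular": [0,0,0],"fingers": 0.8},{"slide": [0,0,1.5],"angular": [0,0,0],"fingers": 0.8},{"slide": [0,0,1.5],"angular": [0,0,0],"fingers": 0.8}]'

```text
clock: 11.15
tcp_pos: [0.4957, -0.097, 0.0738]
orientation: [0.001, 0.804, 0.595, 0.001]
wrist_force: [-0.2, 0.1, 9.6]
finger_gap: 0.039
grip_force: 83.3
```

>>> jog_arm --moves '[{"slide": [0,0,0.7],"angular": [0,0,0],"fingers": 0.8},{"slide": [0,0,1],"angular": [0,0,0],"fingers": 0.8},{"slide": [0,0,1],"angular": [0,0,0],"fingers": 0.8}]'

```text
clock: 11.4
tcp_pos: [0.4958, -0.097, 0.0729]
orientation: [0.001, 0.804, 0.595, 0.001]
wrist_force: [-1.6, -0.0, 8.8]
finger_gap: 0.0392
grip_force: 83.4
```

>>> jog_arm --moves '[{"slide": [0,0,0.7],"angular": [0,0,0],"fingers": 0.8},{"slide": [0,0,1],"angular": [0,0,0],"fingers": 0.8},{"slide": [0,0,1],"angular": [0,0,0],"fingers": 0.8}]'

```text
clock: 11.65
tcp_pos: [0.4961, -0.097, 0.0721]
orientation: [0.001, 0.804, 0.595, 0.001]
wrist_force: [-0.9, 1.9, 9.0]
finger_gap: 0.039
grip_force: 83.4
```

>>> jog_arm --moves '[{"slide": [0,0,0.7],"angular": [0,0,0],"fingers": 0.8},{"slide": [0,0,1],"angular": [0,0,0],"fingers": 0.8},{"slide": [0,0,1],"angular": [0,0,0],"fingers": 0.8}]'

```text
clock: 11.9
tcp_pos: [0.4949, -0.0966, 0.0694]
orientation: [-0.0, 0.804, 0.595, 0.0]
wrist_force: [2.3, 0.6, -1.5]
finger_gap: 0.0391
grip_force: 82.3
```

Clicked: the force dropped from 9 N to about 0. Now I'll press on to home and about 5 mm of spring travel.

>>> jog_arm --moves '[{"slide": [0,0,1],"angular": [0,0,0],"fingers": 0.8},{"slide": [0,0,2],"angular": [0,0,0],"fingers": 0.8},{"slide": [0,0,2],"angular": [0,0,0],"fingers": 0.8},{"slide": [0,0,2],"angular": [0,0,0],"fingers": 0.8}]'

```text
clock: 12.23
tcp_pos: [0.4949, -0.0966, 0.0679]
orientation: [-0.0, 0.804, 0.595, 0.0]
wrist_force: [2.0, 1.4, 1.6]
finger_gap: 0.039
grip_force: 82.9
```

>>> jog_arm --moves '[{"slide": [0,0,1],"angular": [0,0,0],"fingers": 0.8},{"slide": [0,0,2],"angular": [0,0,0],"fingers": 0.8},{"slide": [0,0,2],"angular": [0,0,0],"fingers": 0.8},{"slide": [0,0,2],"angular": [0,0,0],"fingers": 0.8}]'

```text
clock: 12.57
tcp_pos: [0.4949, -0.0966, 0.066]
orientation: [-0.0, 0.804, 0.595, 0.0]
wrist_force: [0.2, 2.4, 4.8]
finger_gap: 0.039
grip_force: 83.1
```

>>> jog_arm --moves '[{"slide": [0,0,1],"angular": [0,0,0],"fingers": 0.8},{"slide": [0,0,1.5],"angular": [0,0,0],"fingers": 0.8},{"slide": [0,0,1.5],"angular": [0,0,0],"fingers": 0.8},{"slide": [0,0,1.5],"angular": [0,0,0],"fingers": 0.8}]'

```text
clock: 12.9
tcp_pos: [0.4949, -0.0966, 0.0648]
orientation: [0.0, 0.804, 0.595, 0.0]
wrist_force: [-0.7, 2.3, 7.8]
finger_gap: 0.0392
grip_force: 83.2
```

>>> jog_arm --moves '[{"slide": [0,0,1],"angular": [0,0,0],"fingers": 0.8},{"slide": [0,0,1.7],"angular": [0,0,0],"fingers": 0.8},{"slide": [0,0,1.7],"angular": [0,0,0],"fingers": 0.8},{"slide": [0,0,1.7],"angular": [0,0,0],"fingers": 0.8},{"slide": [0,0,1.7],"angular": [0,0,0],"fingers": 0.8},{"slide": [0,0,1.7],"angular": [0,0,0],"fingers": 0.8}]'

```text
clock: 13.4
tcp_pos: [0.4949, -0.0967, 0.0634]
orientation: [0.0, 0.804, 0.595, 0.0]
wrist_force: [-1.3, 2.8, 9.1]
finger_gap: 0.0394
grip_force: 83.5
```

```bash
python3 - <<'E'
from h import *
p=shot("side"); q=shot("top"); f=[]
for _ in range(6): shot("top"); f.append(get_state()["wrist_force"][2])
s=get_state(); print(s["clock"],s["tcp_pos"],np.array(f),s["finger_gap"],s["grip_force"])
u,v=map(int,proj(p,[.496,-.098,.06])); c=p["color"][v-30:v+30,u-40:u+40]
o=np.zeros((600,800,3),np.uint8); o[:300,:400]=cv2.resize(c,(400,300),interpolation=cv2.INTER_CUBIC)
o[:300,400:]=cv2.resize(q["color"][100:300,170:437],(400,300)); o[300:,:400]=shot("wrist")["color"][60:360,120:520]
o[300:,400:]=cv2.resize(p["color"][100:340,180:500],(400,300))
cv2.imwrite("pics/e1.png",cv2.cvtColor(o,cv2.COLOR_RGB2BGR))
E
```

```text
13.8 [ 0.4949 -0.0967  0.0634] [8.4523 8.6074 9.2598 9.091  9.5761 8.7706] 0.039532721843679446 83.45136097166687
```

View pics/e1.png

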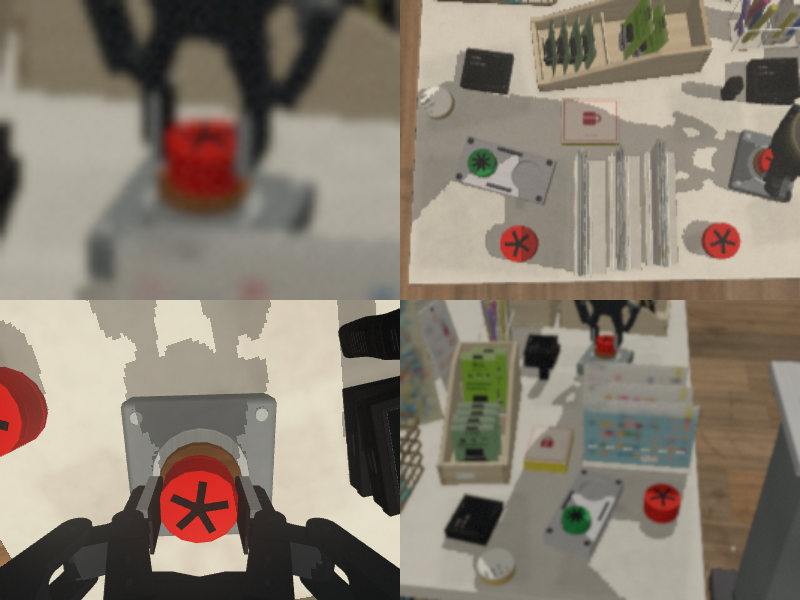

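The cap sits flush on the sunken flange (side crop, rim at about (205,180)). The push is steady at about 9 N, which is roughly 5 mm of travel. Green and the bystanders haven't moved.

```bash
python3 -c "
from workcell import *
print(hand_in())"
```

```text
the job is handed in; nothing more can be done
None
```

I handed the job in with the red head clicked onto the stud, its rim flush on the flange by eye in the side view, and the flange held about 5 mm down under a steady 9 N push. The green head and everything else I could see stayed in place, and the clock read about 14 s.

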